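# Put the pricking-out kit back in its tool inserts

### The arm

A 6-joint arm with a two-finger parallel gripper is mounted at the origin on a cart in front of the work surface, level with it; the furniture and walls round the work are solid. World frame = base frame: x ahead of the robot, y to its left, z up, the work surface at z = 0. Lengths are in m, angles in rad, forces in N, time in s.
With the tool pointing down it reaches from about 0.425 to 1.125 m from the base axis. Payload 14.9 kg.
Tool frame: the origin (TCP) lies where the fingers leave the gripper's body, on its centre line; the fingertips stand 78 mm ahead of it and the grasp point (between the pads) lies 60 mm ahead of it; z points along the fingers, y is the line along which they close (so a half turn about z gives the same grasp; the last joint's range is limited). The gripper opens to 91 mm and grips with 3 to 60 N. Pads are 32 mm wide; open, the fingers measure 118 mm over their backs; the gripper's body (76 mm by 178 mm) begins 60 mm behind the grasp point.
Start: joints at [1.13, 0.379, 1.734, -0, 1.028, -0.033], TCP at [0.278, 0.643, 0.292] pointing down, gripper open.
Joint ranges: [-2.77, 2.77], [-0.74, 2.19], [0, 2.66], [-1.06, 4.2], [0.31, 2.87], [-3.08, 3.08]. Speed limits (rad/s): [1.89, 1.89, 2.39, 3.14, 3.14, 3.14].

### API

Orientations are given as a unit quaternion [x, y, z, w].
In Python, from plant import manip, eyes, ticket gives the robot as it stands. The module is installed in compiled form; this text tells all that it offers.
- The arm moves only by the tool play_rows, never from a script. Its argument "motion" is a list of rows, each an object of numbers: "gripper": the closure, from 0 (fully open) to 1 (shut); "x", "y", "z": the shift along the tool's x, y, z in m; "twist": the turn about the tool's z in degrees. In form: [{"gripper": .., "x": .., "y": .., "z": .., "twist": ..}, ...]. A call has 1 to 12 rows; each row shifts and turns the commanded pose from where the row before left it, along the tool's axes as they then stand; what a row does not reach is not made up. A row lasts 1/10 s, in which the tool goes at most 50 mm and 8.59 degrees, less where a joint would pass 70% of its speed; a pose out of reach is approached as far as the arm can. A call is refused whole if a number of a shift passes 0.05 or a number of a turn 8.59, either way. A call with a gripper value outside its range is refused whole. The fingers move at their own pace and stop on an object; the grip force is fixed at half the most. Time passes only in rows, so rows that do not move let the fingers close. It gives the time, the measured TCP pose, the force, the opening and the grip force at its end, in the units of the state.
- manip.read_state(): the state, without advancing time (a new reading comes with each control period).
- eyes.get_image(name): name is "side" or "top" or "wrist"; returns a dict with "image" (420x560x3 uint8, red, green, blue), "fx", "fy", "cx", "cy" (pixels), "cam_to_world" (4x4, takes a point from camera to world coordinates); the wrist camera has in their place "hand_eye" (4x4, takes a point from camera to tool coordinates, whose origin is the TCP and whose axes are the flange's). Camera axes: x right, y up, looking along -z (the intrinsics and any distortion apply to the point x, -y, -z); pixel columns grow to the right and rows downward; lengths in m; the calibration is good to about 2 mm. A picture is of the moment at which its call begins: read the wrist's pose just before it. There is no depth.
- ticket.finish_job(): hands the job in; it is judged then, once.
The state is a dict: "time_s": time; "q": joint angles; "qvel": joint speeds; "effort": joint torques, N m; "tool_pos": TCP position; "eef_rot": TCP orientation; "wrist_force": force on the tool from outside, world axes, zero at the start; "torque": the same for the moment, N m; "width": opening from 0.0 (shut) to 1.0 (fully open); "gripper_force": force on a finger pad.
Only numpy, scipy, OpenCV 4.12 (cv2) and the standard library are available. Lean on these libraries where they do the work, as an engineer would, in place of code of your own. Each camera call takes 0.05 s, during which the arm holds its last target. There are 200 camera calls.

### The job

Pricking-out is finished: put the snips, the dibber, the seed tin and the orange carton back into the black-and-yellow tool inserts, each fully home in the cut-out that is shaped for it (the carton standing upright, the tin lid up). Let go of everything, and do not knock over the two seedling plugs standing on the table.

Things in the scene. Friction and masses are not known exactly. Their poses are not given: they have to be found in the camera images.
- snips_handles (a point): Red-handled snips lying flat, rigid, 166 mm long, 12 mm thick, blade tips drooping to the surface. Point: midway between the two red handles, 6 mm up; there they measure 58 mm across both handles along x: grip so, from above, fingertips low. y runs along the snips: handle ends 43 mm from the point towards +y, blade tips (blades 24 mm wide) 123 mm towards -y. z is up.
- dibber_bulb (a point): Turned wooden dibber lying flat, 151 mm long; it does not roll. Point: middle of the thick bulb, 14 mm up; grip there from above across x (looks 28 mm thick, fingers stop at 18 mm). y runs along it: butt end 33 mm from the point towards -y, pointed metal tip 117 mm towards +y. z is up.
- tin_center (a point): Round seed tin, green press lid (fixed) and pale side, 59 mm across, 34 mm high, standing lid up. Point: its centre, 17 mm up; z is its axis. Grip from above across its diameter, any way round.
- carton_center (a point): Small orange carton standing upright, 30 mm (x) by 44 mm (y) by 88 mm high. Point: its centre, 44 mm up; z is up. Grip from above across x, its 30 mm side.
- snips_pocket (a point): Fixed insert 100 (x) by 200 (y) by 12 mm: 4 mm yellow base, 8 mm black skin cut through in the snips' outline, 7 mm play: 73 mm wide for the handles at +y, 37 mm for the blades at -y, 182 mm long. Point: on the yellow floor, 4 mm above the table, where the snips' point belongs; axes as the seated snips'. A finger channel 40 mm wide, down to the floor, crosses the whole insert along x here.
- dibber_pocket (a point): Insert of the same make, 100 (x) by 200 (y) by 12 mm, cut 8 mm deep: broad part 42 mm wide for the bulb at the -y end, narrow part 25 mm wide for the pointed end at +y, 166 mm long. Point: on the yellow floor, 4 mm above the table, where the bulb's point belongs; axes as the seated dibber's. A finger channel 40 mm wide, down to the floor, crosses the whole insert along x here.
- tin_pocket (a point): Round cut-out for the tin, 73 mm across, 8 mm deep, in a square insert of the same make, 100 by 100 by 12 mm. Point: middle of its yellow floor, 4 mm above the table. A finger channel 36 mm wide, down to the floor, crosses the insert along x here: set the tin down with the fingers closing along this x; elsewhere low fingers meet the black skin.
- carton_pocket (a point): Rectangular cut-out for the carton, 43 mm (x) by 56 mm (y), 8 mm deep, in a square insert of the same make, 100 by 100 by 12 mm, without finger channel. Point: middle of its yellow floor, 4 mm above the table. The carton stands in it with its x along this x, either way round; turned a quarter it does not go in.
- plug_a_root (a point): Seedling plug standing loose between the tools and the inserts: brown root ball about 23 mm wide and 39 mm high, green leaves up to 94 mm. Point: half-way up the root ball; z is up. Not to be knocked over.
- plug_b_root (a point): Second seedling plug of the same kind and size, standing loose between the tools and the inserts; point and axes likewise. Not to be knocked over.
Things that resemble listed ones, but are neither listed nor needed, are in the scene too. Several things look just like the part that bears carton_center: the one meant starts nearest to the robot's base.

How it is judged:
By the outcome, as a careful person would: the job done as asked, in the order asked, and still so for the second after the job is handed in, with the robot touching nothing.
It also fails if it takes over 102 s, if anything falls off the work surface, if the arm or the gripper's body presses on something with over 40 N, if the wrist force passes 120 N, or if a joint passes its speed limit or range.

## Working session

There is one attempt and no reset: what is moved stays moved. The work goes in short steps, Python scripts to look and compute and a tool call to move; the robot and the scene stay as the last step left them, time stands still between calls to the robot, and variables do not carry over. Pictures are saved under pics/ and viewed, at most 14 in all, crops included, and the job is handed in when it is done.

Besides the shell and the picture viewer there is one more tool, called as name(argument=value, ...), one argument or row to a line, values as JSON. play_rows: Moves the arm, as the interface text tells. Its arguments: {"type":"object","properties":{"motion":{"type":"array"}},"required":["motion"]}

```bash
mkdir -p pics; cat > h.py <<'E'
import numpy as np, cv2
from plant import manip, eyes, ticket
from scipy.spatial.transform import Rotation as R
def grab(n,save=None):
    s=manip.read_state(); d=eyes.get_image(n)
    if 'hand_eye' in d:
        T=np.eye(4); T[:3,:3]=R.from_quat(s['eef_rot']).as_matrix(); T[:3,3]=s['tool_pos']
        d['M']=T@np.array(d['hand_eye'])
    else: d['M']=np.array(d['cam_to_world'])
    if save: cv2.imwrite('pics/'+save,d['image'][:,:,::-1])
    return d
def ray(d,u,v):
    c=np.array([(u-d['cx'])/d['fx'],-(v-d['cy'])/d['fy'],-1.]); return d['M'][:3,3],d['M'][:3,:3]@c
def onz(d,u,v,z):
    o,r=ray(d,u,v); return o+r*(z-o[2])/r[2]
def proj(d,p):
    c=np.linalg.inv(d['M'])@np.append(p,1); return d['cx']+d['fx']*c[0]/-c[2], d['cy']+d['fy']*c[1]/c[2]
E
python3 - <<'E'
from h import *
for n in ('top','side','wrist'):
    d=grab(n,n+'0.png'); print(n,{k:(v if not hasattr(v,'shape') else v.round(3).tolist()) for k,v in d.items() if k!='image'})
s=manip.read_state();print(s)
E
```

```text
top {'fx': 425.31266198893366, 'fy': 425.31266198893366, 'cx': 288.6072843626108, 'cy': 205.24708302285913, 'cam_to_world': [[-0.0, 0.998, -0.058, 0.543], [-1.0, -0.001, -0.011, -0.041], [-0.011, 0.058, 0.998, 1.201], [0.0, 0.0, 0.0, 1.0]], 'M': [[-0.0, 0.998, -0.058, 0.543], [-1.0, -0.001, -0.011, -0.041], [-0.011, 0.058, 0.998, 1.201], [0.0, 0.0, 0.0, 1.0]]}
side {'fx': 395.24092137280184, 'fy': 395.24092137280184, 'cx': 276.9577420945012, 'cy': 208.94058323103135, 'cam_to_world': [[0.926, 0.263, -0.272, 0.256], [-0.378, 0.606, -0.699, -0.898], [-0.019, 0.75, 0.661, 0.877], [0.0, 0.0, 0.0, 1.0]], 'M': [[0.926, 0.263, -0.272, 0.256], [-0.378, 0.606, -0.699, -0.898], [-0.019, 0.75, 0.661, 0.877], [0.0, 0.0, 0.0, 1.0]]}
wrist {'fx': 374.54492278761177, 'fy': 374.54492278761177, 'cx': 285.1600758139878, 'cy': 202.2770637340217, 'hand_eye': [[0.001, 0.964, 0.267, 0.077], [1.0, -0.001, 0.0, -0.0], [0.0, 0.267, -0.964, -0.093], [0.0, 0.0, 0.0, 1.0]], 'M': [[0.396, -0.885, -0.244, 0.207], [0.918, 0.381, 0.107, 0.673], [-0.001, -0.267, 0.964, 0.384], [0.0, 0.0, 0.0, 1.0]]}
{'time_s': 0.15, 'q': array([ 1.12969175e+00,  3.79240522e-01,  1.73463004e+00, -1.53881182e-05,
        1.02848364e+00, -3.32993838e-02]), 'qvel': array([-0.00257211, -0.00122708, -0.00216755,  0.00062203,  0.00085366,
        0.00109593]), 'effort': array([ 1.22239384e-03, -7.64097905e+01, -4.34654617e+01,  6.51883939e-02,
        4.09636879e-02, -3.38441134e-05]), 'tool_pos': array([0.27752843, 0.64239001, 0.2917804 ]), 'eef_rot': array([ 2.02488706e-01,  9.79284524e-01, -3.71659030e-04, -8.30713555e-05]), 'wrist_force': array([-0.07007708,  0.15276148, -0.46139936]), 'torque': array([ 0.00758039, -0.0013854 ,  0.02279311]), 'gripper_force': 0.0, 'width': 1.001008286562282}
```

View pics/top0.png

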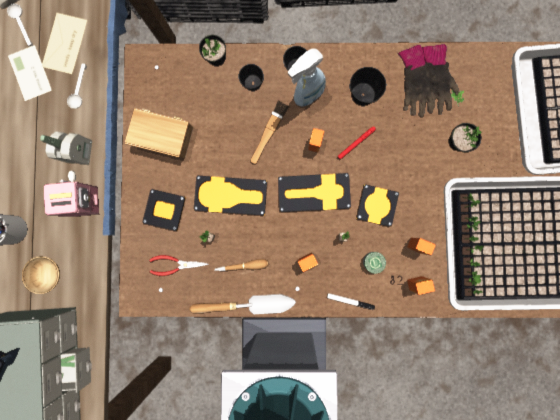

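View pics/side0.png

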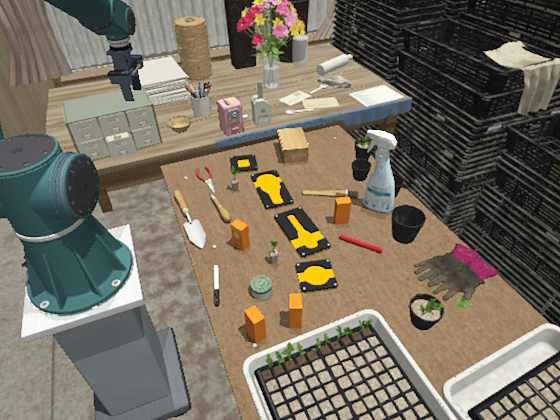

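The top view shows the tools along the near edge: snips (180,265), dibber (243,267), nearest carton (307,263) and tin (375,263). The plugs stand at (207,237) and (343,237). Inserts, left to right, are carton (163,210), snips (230,195), dibber (315,192) and tin (378,206).

```bash
cat >> h.py <<'E'
def comps(m,amin):
    n,l,st,c=cv2.connectedComponentsWithStats(m.astype(np.uint8)); return [(l==i,st[i],c[i]) for i in range(1,n) if st[i][4]>=amin]
def pca(d,m,z):
    v,u=np.nonzero(m); P=np.array([onz(d,a,b,z)[:2] for a,b in zip(u,v)]); c=P.mean(0); w,V=np.linalg.eigh(np.cov((P-c).T)); a=V[:,1]
    t=(P-c)@a; s=(P-c)@V[:,0]
    return c,np.degrees(np.arctan2(a[1],a[0])),(t.min(),t.max()),(s.min(),s.max()),np.mean(t**3)
E
python3 - <<'E'
from h import *
d=grab('top'); im=d['image']; hsv=cv2.cvtColor(im,cv2.COLOR_RGB2HSV); H,S,V=[hsv[:,:,i].astype(int) for i in range(3)]
roi=np.zeros(H.shape,bool); roi[125:300,122:445]=1
masks={'yellow':((H>=22)&(H<35)&(S>200)&(V>150),.004),'orange':((H>6)&(H<16)&(S>190)&(V>170),.088),'red':(((H<5)|(H>174))&(S>170)&(V>120),.01),'black':((V<60)&(S<120),.012),'green':((H>38)&(H<90)&(S>60),.05)}
np.set_printoptions(precision=3,suppress=True)
for k,(m,z) in masks.items():
    for q,st,c in comps(m&roi,25):
        r=pca(d,q,z); print(k,st[:5],c.round(0),'W',r[0],'ang %.1f'%r[1],np.round(r[2],3),np.round(r[3],3),'sk',r[4]*1e6)
E
```

```text
red [338 127  37  32 207] [356. 142.] W [ 0.79 -0.22] ang 130.0 [-0.066  0.067] [-0.007  0.007] sk 1.7277711934015973
black [196 177  14  15  46] [201. 182.] W [0.678 0.218] ang 132.8 [-0.026  0.027] [-0.012  0.009] sk -0.24276710117730144
black [144 191  41  39 743] [163. 210.] W [0.599 0.323] ang 78.3 [-0.051  0.049] [-0.049  0.047] sk -2.0736537990678845
green [200 231   9  11  51] [205. 236.] W [0.526 0.198] ang 156.2 [-0.015  0.014] [-0.011  0.007] sk -0.1039488251148635
green [342 232   7   8  31] [345. 236.] W [ 0.527 -0.181] ang 130.0 [-0.011  0.01 ] [-0.005  0.006] sk 0.009058025277941997
```

View pics/wrist0.png

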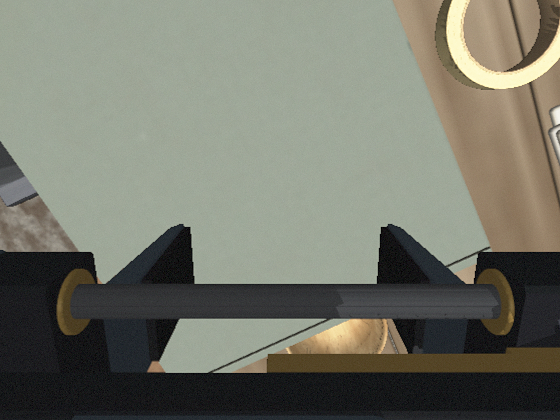

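The wrist view shows the fingers at rows 225-370 and nothing of the work yet. I'll correct the colour thresholds.

```bash
python3 - <<'E'
from h import *
d=grab('top'); im=d['image']; hsv=cv2.cvtColor(im,cv2.COLOR_RGB2HSV); H,S,V=[hsv[:,:,i].astype(int) for i in range(3)]
for u,v in ((163,210),(225,195),(320,192),(378,206),(307,264),(160,260),(245,267),(375,263),(260,205),(200,200)): print((u,v),hsv[v,u])
roi=np.zeros(H.shape,bool); roi[125:300,122:445]=1
masks={'yellow':((H>=20)&(H<35)&(S>230)&(V>150),.004),'orange':((H>6)&(H<16)&(S>215)&(V>170),.088),'red':(((H<6)|(H>174))&(S>170)&(V>100),.01),'wood':((H>10)&(H<19)&(S>110)&(S<215)&(V>140),.014),'tin':((H>45)&(H<90)&(S>30),.034)}
np.set_printoptions(precision=3,suppress=True)
for k,(m,z) in masks.items():
    for q,st,c in comps(m&roi,25):
        r=pca(d,q,z); print(k,st[:5],c.round(0),'W',r[0],'ang %.1f'%r[1],np.round(r[2],3),np.round(r[3],3),'sk',r[4]*1e6)
E
```

```text
(163, 210) [ 26 153 254]
(225, 195) [ 27 149 254]
(320, 192) [ 27 141 254]
(378, 206) [ 27 145 254]
(307, 264) [ 17 163 254]
(160, 260) [ 13 103 161]
(245, 267) [ 15 131 203]
(375, 263) [ 56  53 191]
(260, 205) [120  11  67]
(200, 200) [ 25 157 253]
red [338 127  37  32 208] [356. 142.] W [ 0.79 -0.22] ang 130.0 [-0.067  0.066] [-0.007  0.006] sk 1.1581999875855673
wood [ 192  125  139   54 1775] [265. 142.] W [0.792 0.037] ang 92.9 [-0.184  0.205] [-0.059  0.104] sk -180.03110417370658
wood [355 125   9   6  25] [360. 127.] W [ 0.832 -0.23 ] ang 73.7 [-0.009  0.014] [-0.006  0.009] sk 0.10156280144955135
wood [359 125  18  11  31] [367. 128.] W [ 0.829 -0.251] ang 120.5 [-0.026  0.03 ] [-0.009  0.01 ] sk 0.9503739958359982
wood [406 125  16  13  60] [415. 133.] W [ 0.816 -0.385] ang 117.3 [-0.025  0.026] [-0.012  0.016] sk 0.3598134359025777
wood [392 127  19  23 137] [400. 141.] W [ 0.791 -0.342] ang -141.7 [-0.042  0.03 ] [-0.027  0.021] sk -2.7511575261770256
wood [346 128  11  10  35] [351. 133.] W [ 0.816 -0.204] ang 119.4 [-0.015  0.016] [-0.012  0.012] sk 0.0917023775023809
w
[... 6919 characters left out ...]
6] [278. 280.] W [0.405 0.   ] ang 124.1 [-0.011  0.013] [-0.006  0.009] sk 0.05616499811897919
wood [339 280  26  18 138] [351. 289.] W [ 0.379 -0.201] ang 68.0 [-0.036  0.04 ] [-0.017  0.018] sk 0.295680562291743
wood [280 282  14  13  67] [287. 289.] W [ 0.381 -0.025] ang 122.7 [-0.019  0.02 ] [-0.021  0.016] sk 0.1994797389898988
wood [371 286   9   9  30] [376. 290.] W [ 0.379 -0.27 ] ang -139.5 [-0.014  0.011] [-0.008  0.009] sk -0.09764012347789773
tin [201 231   7  10  32] [204. 236.] W [0.527 0.202] ang 152.9 [-0.014  0.01 ] [-0.008  0.007] sk -0.15927471724607353
tin [364 252  22  21 335] [374. 262.] W [ 0.455 -0.262] ang 89.0 [-0.029  0.028] [-0.028  0.026] sk -0.10140136415000763
```

```bash
python3 - <<'E'
from h import *
d=grab('top'); im=d['image']; hsv=cv2.cvtColor(im,cv2.COLOR_RGB2HSV); H,S,V=[hsv[:,:,i].astype(int) for i in range(3)]
print(hsv[258:274,150:176:4].reshape(-1,3)[:].tolist()[:0])
roi=np.zeros(H.shape,bool); roi[175:300,122:445]=1
masks={'yellow':((H>=22)&(H<35)&(S>110)&(V>215),.004),'orange':((H>7)&(H<21)&(S>140)&(V>225),.088),'red':(((H<7)|(H>170))&(S>130)&(V>110),.01)}
np.set_printoptions(precision=3,suppress=True)
for k,(m,z) in masks.items():
    for q,st,c in comps(m&roi,40):
        r=pca(d,q,z); print(k,st[4],c.round(0),'W',r[0],'ang %.1f'%r[1],np.round(r[2],3),np.round(r[3],3),'sk %.2f'%(r[4]*1e6))
E
```

```text
[]
yellow 860 [321. 192.] W [ 0.65 -0.12] ang 93.3 [-0.06   0.102] [-0.048  0.049] sk 59.16
yellow 1304 [225. 195.] W [0.642 0.151] ang 86.0 [-0.103  0.074] [-0.05   0.049] sk -48.54
yellow 622 [377. 205.] W [ 0.612 -0.278] ang 167.8 [-0.049  0.049] [-0.035  0.035] sk -0.16
yellow 255 [164. 210.] W [0.6   0.325] ang 76.3 [-0.026  0.026] [-0.02  0.02] sk -0.04
orange 195 [425. 246.] W [ 0.501 -0.385] ang 65.4 [-0.022  0.021] [-0.015  0.015] sk -0.02
orange 192 [308. 263.] W [ 0.458 -0.079] ang 118.1 [-0.022  0.022] [-0.015  0.015] sk 0.04
orange 195 [425. 287.] W [ 0.396 -0.382] ang 102.7 [-0.022  0.021] [-0.015  0.015] sk -0.03
red 114 [163. 258.] W [0.466 0.321] ang 89.8 [-0.039  0.04 ] [-0.008  0.009] sk -0.06
red 117 [164. 272.] W [0.425 0.32 ] ang 94.8 [-0.041  0.038] [-0.009  0.008] sk -0.48
```

Measured sizes match the given ones: carton 44x30 mm, inserts 100 mm wide. Next I move over the left half for a wrist close-up.

play_rows(
  motion=[
    {"gripper":0,"x":-0.04,"y":-0.029,"z":0,"twist":0},
    {"gripper":0,"x":-0.04,"y":-0.029,"z":0,"twist":0},
    {"gripper":0,"x":-0.04,"y":-0.029,"z":0,"twist":0},
    {"gripper":0,"x":-0.04,"y":-0.029,"z":0,"twist":0},
    {"gripper":0,"x":-0.04,"y":-0.029,"z":0,"twist":0},
    {"gripper":0,"x":-0.04,"y":-0.029,"z":0,"twist":0},
    {"gripper":0,"x":-0.04,"y":-0.029,"z":0,"twist":0},
    {"gripper":0,"x":-0.04,"y":-0.029,"z":0,"twist":0},
    {"gripper":0,"x":-0.04,"y":-0.029,"z":0,"twist":0},
    {"gripper":0,"x":-0.04,"y":-0.029,"z":0,"twist":0},
  ],
)

```text
time_s: 1.3
tool_pos: [0.5305, 0.2159, 0.2925]
eef_rot: [0.202, 0.979, 0.0, 0.0]
wrist_force: [1.0, -0.4, 0.4]
width: 0.996
gripper_force: 0.0
```

play_rows(
  motion=[
    {"gripper":0,"x":0,"y":0,"z":0,"twist":8.33},
    {"gripper":0,"x":0,"y":0,"z":0,"twist":8.33},
    {"gripper":0,"x":0,"y":0,"z":0,"twist":8.33},
    {"gripper":0,"x":0,"y":0,"z":0,"twist":8.33},
    {"gripper":0,"x":0,"y":0,"z":0,"twist":8.33},
    {"gripper":0,"x":0,"y":0,"z":0,"twist":8.33},
    {"gripper":0,"x":0,"y":0,"z":0,"twist":8.33},
    {"gripper":0,"x":0,"y":0,"z":0,"twist":8.33},
    {"gripper":0,"x":0,"y":0,"z":0,"twist":0},
    {"gripper":0,"x":0,"y":0,"z":0,"twist":0},
  ],
)

```text
time_s: 2.3
tool_pos: [0.5298, 0.2178, 0.2922]
eef_rot: [0.706, 0.709, -0.0, 0.0]
wrist_force: [0.1, -0.1, -0.8]
width: 1.0
gripper_force: 0.0
```

```bash
cat >> h.py <<'E'
def where():
    s=manip.read_state(); M=R.from_quat(s['eef_rot']).as_matrix()
    print('t %.2f'%s['time_s'],'pos',s['tool_pos'].round(4),'psi %.2f'%np.degrees(np.arctan2(M[1,1],M[0,1])),'tilt',M[:2,2].round(4),'F',s['wrist_force'].round(1),'w %.3f'%s['width'],'gf %.1f'%s['gripper_force'],'q6 %.2f'%s['q'][5]); return s,M
def togo(x,y,z,psi):
    "remaining move: shifts in the present tool axes; twist; and shifts in axes after the twist"
    s,M=where(); e=np.array([x,y,z])-s['tool_pos']; p=np.radians(psi); p0=np.arctan2(M[1,1],M[0,1])
    A=np.array([[-np.sin(p),np.cos(p),0],[np.cos(p),np.sin(p),0],[0,0,-1]])
    print('now-axes',(M.T@e).round(4),'twist %.2f'%((np.degrees(p0-p)+180)%360-180),'after-twist-axes',(A@e).round(4))
E
python3 - <<'E'
from h import *
where(); grab('wrist','w1.png')
E
```

```text
t 2.30 pos [0.5298 0.2178 0.2922] psi 0.25 tilt [ 0. -0.] F [ 0.1 -0.1 -0.8] w 1.000 gf 0.0 q6 0.34
```

View pics/w1.png

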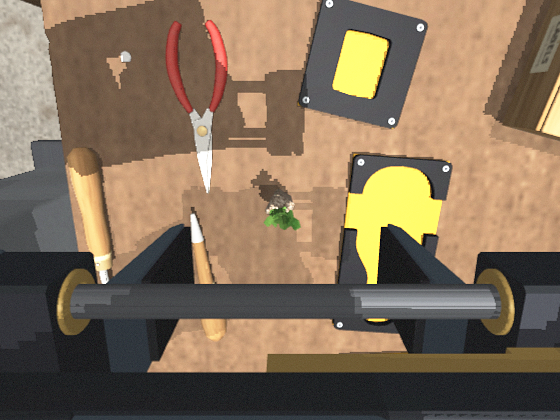

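The wrist view shows the snips with handles at rows 20-110 (cols 168-227) and tip at (208,190). The plug is at (280,212), the carton pocket at (360,63), and the snips pocket at cols 345-440, rows 165-320. The dibber tip shows at (194,212).

```bash
cat >> h.py <<'E'
def hs(d): return [c.astype(int) for c in cv2.split(cv2.cvtColor(d['image'],cv2.COLOR_RGB2HSV))]
def box(m,a,b,c,e):
    r=np.zeros(m.shape,bool); r[b:e,a:c]=1; return m&r
def pts(d,m,z):
    v,u=np.nonzero(m); return np.array([onz(d,a,b,z)[:2] for a,b in zip(u,v)])
def profile(P,c,yang,step=.01,rng=(-.15,.15)):
    a=np.radians(yang); Y=np.array([np.cos(a),np.sin(a)]); X=np.array([Y[1],-Y[0]]); q=P-c; t=q@Y; s=q@X
    print('t range',t.min().round(4),t.max().round(4))
    for k in np.arange(*rng,step):
        w=s[(t>=k)&(t<k+step/2)]
        if len(w)>3: print('%.3f: %.4f..%.4f mid %.4f w %.3f'%(k,w.min(),w.max(),(w.min()+w.max())/2,np.ptp(w)))
E
python3 - <<'E'
from h import *
np.set_printoptions(precision=4,suppress=True)
d=grab('wrist'); H,S,V=hs(d)
red=((H<8)|(H>170))&(S>130)&(V>90)
for q,st,c in comps(box(red,150,0,240,130),100): r=pca(d,q,.008); print('red',st,r[0],r[1],r[2],r[3])
P=pts(d,box(red,150,0,240,130),.008); print('handles x',P.min(0),P.max(0))
print('tip',onz(d,208,191,.002),'pivot',onz(d,202,131,.01),'dibtip',onz(d,194,210,.006),'plug root',onz(d,279,206,.05))
yel=(H>=20)&(H<36)&(S>110)&(V>180)
q=box(yel,300,20,400,110); r=pca(d,q,.004); print('cartonpocket',r)
Q=pts(d,box(yel,335,150,445,330),.004); print('wrist snips pocket'); profile(Q,np.array([.644,.1764]),86)
t=grab('top'); H,S,V=hs(t); yel=(H>=22)&(H<35)&(S>110)&(V>215)
print('top snips pocket'); profile(pts(t,box(yel,190,170,270,220),.004),np.array([.644,.1764]),86)
E
```

```text
red [ 165   21   28   92 1018] [0.4234 0.3229] 94.84102031500802 (np.float64(-0.04322096871064715), np.float64(0.038654342694797936)) (np.float64(-0.010829638610250611), np.float64(0.0091161197800248))
red [205  20  23  92 936] [0.4633 0.3235] 89.87189159151514 (np.float64(-0.04202374577849048), np.float64(0.03936236785356306)) (np.float64(-0.009143513217359955), np.float64(0.010040361054428276))
handles x [0.4139 0.2804] [0.4724 0.3629]
tip [0.447  0.1995 0.002 ] pivot [0.4458 0.2623 0.01  ] dibtip [0.432  0.1797 0.006 ] plug root [0.5224 0.1972 0.05  ]
cartonpocket (array([0.5984, 0.3257]), np.float64(76.51421524501202), (np.float64(-0.02880106091016821), np.float64(0.027614619064884986)), (np.float64(-0.021101294571642514), np.float64(0.020490875034195295)), np.float64(-1.872018568454102e-07))
wrist snips pocket
t range -0.1299 0.0511
-0.130: -0.0105..0.0102 mid -0.0002 w 0.021
-0.080: -0.0183..-0.0082 mid -0.0132 w 0.010
-0.070: -0.0213..-0.0085 mid -0.0149 w 0.013
-0.060: -0.0270..-0.0098 mid -0.0184 w 0.017
-0.050: -0.0327..-0.0101 mid -0.0214 w 0.023
-0.040: -0.0362..-0.0108 m
[... 527 characters left out ...]
 w 0.031
-0.110: -0.0150..0.0164 mid 0.0007 w 0.031
-0.100: -0.0156..0.0157 mid 0.0000 w 0.031
-0.090: -0.0164..0.0151 mid -0.0006 w 0.031
-0.080: -0.0172..0.0169 mid -0.0001 w 0.034
-0.070: -0.0177..0.0166 mid -0.0006 w 0.034
-0.060: -0.0242..0.0214 mid -0.0014 w 0.046
-0.050: -0.0276..0.0292 mid 0.0008 w 0.057
-0.040: -0.0340..0.0343 mid 0.0001 w 0.068
-0.030: -0.0347..0.0337 mid -0.0005 w 0.068
-0.020: -0.0438..0.0471 mid 0.0017 w 0.091
-0.010: -0.0446..0.0494 mid 0.0024 w 0.094
0.000: -0.0481..0.0488 mid 0.0003 w 0.097
0.010: -0.0487..0.0480 mid -0.0004 w 0.097
0.020: -0.0352..0.0330 mid -0.0011 w 0.068
0.030: -0.0330..0.0325 mid -0.0003 w 0.065
0.040: -0.0251..0.0232 mid -0.0010 w 0.048
```

```bash
python3 - <<'E'
from h import *
togo(.4433,.3200,.081,2)
E
```

```text
t 2.45 pos [0.5298 0.2178 0.2922] psi 0.15 tilt [-0.0001 -0.    ] F [-0.5 -0.2  0.3] w 0.999 gf 0.0 q6 0.35
now-axes [ 0.1025 -0.0862  0.2112] twist -1.85 after-twist-axes [ 0.1052 -0.0829  0.2112]
```

play_rows(
  motion=[
    {"gripper":0,"x":0,"y":0,"z":0,"twist":-1.85},
    {"gripper":0,"x":0.035,"y":-0.0277,"z":0,"twist":0},
    {"gripper":0,"x":0.035,"y":-0.0276,"z":0.01,"twist":0},
    {"gripper":0,"x":0.0352,"y":-0.0276,"z":0.01,"twist":0},
    {"gripper":0,"x":0,"y":0,"z":0.045,"twist":0},
    {"gripper":0,"x":0,"y":0,"z":0.045,"twist":0},
    {"gripper":0,"x":0,"y":0,"z":0.04,"twist":0},
    {"gripper":0,"x":0,"y":0,"z":0.02,"twist":0},
    {"gripper":0,"x":0,"y":0,"z":0,"twist":0},
    {"gripper":0,"x":0,"y":0,"z":0,"twist":0},
  ],
)

```text
time_s: 3.45
tool_pos: [0.4438, 0.3204, 0.1227]
eef_rot: [0.695, 0.719, -0.0, -0.0]
wrist_force: [0.4, 0.1, 0.3]
width: 1.003
gripper_force: 0.0
```

```bash
python3 - <<'E'
from h import *
togo(.4433,.3200,.081,2)
E
```

```text
t 3.45 pos [0.4438 0.3204 0.1227] psi 1.90 tilt [-0.0001 -0.0001] F [0.4 0.1 0.3] w 1.003 gf 0.0 q6 0.55
now-axes [-0.0004 -0.0005  0.0417] twist -0.10 after-twist-axes [-0.0004 -0.0005  0.0417]
```

play_rows(
  motion=[
    {"gripper":0,"x":0,"y":0,"z":0.03,"twist":0},
    {"gripper":0,"x":0,"y":0,"z":0.0117,"twist":0},
    {"gripper":0,"x":0,"y":0,"z":0,"twist":0},
    {"gripper":1,"x":0,"y":0,"z":0,"twist":0},
    {"gripper":1,"x":0,"y":0,"z":0,"twist":0},
    {"gripper":1,"x":0,"y":0,"z":0,"twist":0},
    {"gripper":1,"x":0,"y":0,"z":0,"twist":0},
    {"gripper":1,"x":0,"y":0,"z":0,"twist":0},
    {"gripper":1,"x":0,"y":0,"z":0,"twist":0},
    {"gripper":1,"x":0,"y":0,"z":0,"twist":0},
  ],
)

```text
time_s: 4.45
tool_pos: [0.4438, 0.3204, 0.0807]
eef_rot: [0.696, 0.718, 0.0, 0.0]
wrist_force: [-0.3, 0.5, 3.5]
width: 0.625
gripper_force: 30.0
```

```bash
python3 - <<'E'
from h import *
togo(.6427,.1765,.085,-3.6)
E
```

```text
t 4.45 pos [0.4438 0.3204 0.0807] psi 1.85 tilt [0.0004 0.0003] F [-0.3  0.5  3.5] w 0.625 gf 30.0 q6 0.55
now-axes [-0.1502  0.1942 -0.0042] twist 5.45 after-twist-axes [-0.1311  0.2076 -0.0043]
```

play_rows(
  motion=[
    {"gripper":1,"x":0,"y":0,"z":-0.02,"twist":0},
    {"gripper":1,"x":0,"y":0,"z":-0.04,"twist":0},
    {"gripper":1,"x":0,"y":0,"z":-0.04,"twist":0},
    {"gripper":1,"x":0,"y":0,"z":-0.04,"twist":5.45},
    {"gripper":1,"x":-0.0218,"y":0.0346,"z":0,"twist":0},
    {"gripper":1,"x":-0.0218,"y":0.0346,"z":0,"twist":0},
    {"gripper":1,"x":-0.0218,"y":0.0346,"z":0,"twist":0},
    {"gripper":1,"x":-0.0219,"y":0.0346,"z":0,"twist":0},
    {"gripper":1,"x":-0.0219,"y":0.0346,"z":0,"twist":0},
    {"gripper":1,"x":-0.0219,"y":0.0346,"z":0,"twist":0},
    {"gripper":1,"x":0,"y":0,"z":0,"twist":0},
    {"gripper":1,"x":0,"y":0,"z":0,"twist":0},
  ],
)

```text
time_s: 5.65
tool_pos: [0.6425, 0.1757, 0.2199]
eef_rot: [0.729, 0.684, -0.0, -0.0]
wrist_force: [-0.1, 0.4, -0.7]
width: 0.617
gripper_force: 30.0
```

```bash
python3 - <<'E'
from h import *
togo(.6427,.1765,.085,-3.6)
d=grab('wrist','w2.png')
E
```

```text
t 5.65 pos [0.6425 0.1757 0.2199] psi -3.68 tilt [-0.0011 -0.0002] F [-0.1  0.4 -0.7] w 0.617 gf 30.0 q6 0.30
now-axes [0.0008 0.0003 0.1349] twist -0.08 after-twist-axes [0.0008 0.0002 0.1349]
```

View pics/w2.png

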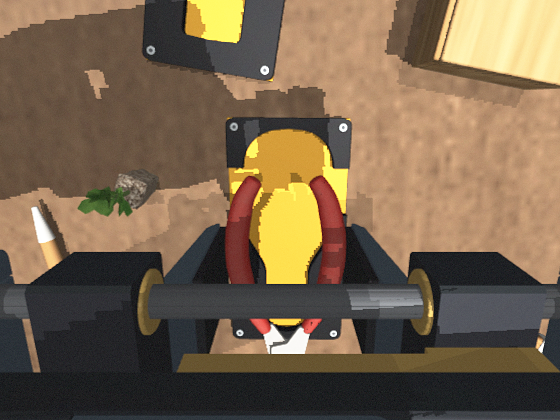

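Snips are held straight; handles end near rows 176 (cols 250 and 320), with the pocket visible underneath at rows 130-325. The plug leaning left in the image is perspective. I'll measure the held pose in tool axes.

```bash
python3 - <<'E'
from h import *
d=grab('wrist'); H,S,V=hs(d)
red=box(((H<8)|(H>170))&(S>110)&(V>60),215,165,355,250)
s,M=where(); z=s['tool_pos'][2]-.081+.008
P=pts(d,red,z); a=(np.c_[P,np.full(len(P),z)]-s['tool_pos'])@M
print('max x',a[:,0].max())
for k in np.arange(.01,.045,.005):
    w=a[(a[:,0]>=k)&(a[:,0]<k+.003),1]; print('%.3f'%k,w.min().round(4),w.max().round(4),'mid %.4f'%((w.min()+w.max())/2)) if len(w) else 0
E
```

```text
t 5.75 pos [0.6416 0.1767 0.2201] psi -3.59 tilt [-0.0013 -0.0002] F [ 0.4  0.5 -0.9] w 0.622 gf 30.0 q6 0.30
max x 0.041736883633745725
0.010 -0.03 0.0267 mid -0.0016
0.015 -0.0298 0.0265 mid -0.0017
0.020 -0.0286 0.0253 mid -0.0017
0.025 -0.0275 0.0237 mid -0.0019
0.030 -0.0259 0.0222 mid -0.0019
0.035 -0.0234 0.0197 mid -0.0019
0.040 -0.0197 0.0159 mid -0.0019
```

play_rows(
  motion=[
    {"gripper":1,"x":0.0005,"y":0.0017,"z":0.04,"twist":0},
    {"gripper":1,"x":0,"y":0,"z":0.04,"twist":0},
    {"gripper":1,"x":0,"y":0,"z":0.025,"twist":0},
    {"gripper":1,"x":0,"y":0,"z":0.01,"twist":0},
    {"gripper":1,"x":0,"y":0,"z":0.008,"twist":0},
    {"gripper":1,"x":0,"y":0,"z":0.006,"twist":0},
    {"gripper":1,"x":0,"y":0,"z":0.005,"twist":0},
    {"gripper":1,"x":0,"y":0,"z":0,"twist":0},
    {"gripper":1,"x":0,"y":0,"z":0,"twist":0},
  ],
)

```text
time_s: 6.65
tool_pos: [0.6445, 0.1768, 0.0871]
eef_rot: [0.729, 0.685, 0.0, 0.0]
wrist_force: [0.3, -0.4, -1.3]
width: 0.623
gripper_force: 30.0
```

```bash
python3 - <<'E'
from h import *
togo(.644,.177,.085,-3.6)
E
```

```text
t 6.65 pos [0.6445 0.1768 0.0871] psi -3.61 tilt [0.0007 0.0002] F [ 0.3 -0.4 -1.3] w 0.623 gf 30.0 q6 0.30
now-axes [ 0.0002 -0.0005  0.0021] twist -0.01 after-twist-axes [ 0.0002 -0.0005  0.0021]
```

play_rows(
  motion=[
    {"gripper":1,"x":0,"y":0,"z":0.002,"twist":0},
    {"gripper":1,"x":0,"y":0,"z":0,"twist":0},
    {"gripper":0,"x":0,"y":0,"z":0,"twist":0},
    {"gripper":0,"x":0,"y":0,"z":0,"twist":0},
    {"gripper":0,"x":0,"y":0,"z":0,"twist":0},
    {"gripper":0,"x":0,"y":0,"z":0,"twist":0},
    {"gripper":0,"x":0,"y":0,"z":0,"twist":0},
    {"gripper":0,"x":0,"y":0,"z":-0.04,"twist":0},
    {"gripper":0,"x":0,"y":0,"z":-0.045,"twist":0},
    {"gripper":0,"x":0,"y":0,"z":-0.045,"twist":0},
    {"gripper":0,"x":0,"y":0,"z":-0.045,"twist":0},
    {"gripper":0,"x":0,"y":0,"z":-0.04,"twist":0},
  ],
)

```text
time_s: 7.85
tool_pos: [0.6442, 0.1767, 0.302]
eef_rot: [0.729, 0.685, 0.0, 0.0]
wrist_force: [0.3, -1.5, -0.5]
width: 1.001
gripper_force: 0.0
```

```bash
python3 - <<'E'
from h import *
togo(.53,-.05,.30,-3.6)
E
```

```text
t 7.85 pos [0.6442 0.1767 0.302 ] psi -3.61 tilt [0.001  0.0002] F [ 0.3 -1.5 -0.5] w 1.001 gf 0.0 q6 0.30
now-axes [-0.2334 -0.0997  0.0018] twist -0.01 after-twist-axes [-0.2334 -0.0997  0.002 ]
```

play_rows(
  motion=[
    {"gripper":0,"x":-0.0348,"y":-0.0207,"z":0,"twist":0},
    {"gripper":0,"x":-0.0348,"y":-0.0207,"z":0,"twist":0},
    {"gripper":0,"x":-0.0348,"y":-0.0207,"z":0,"twist":0},
    {"gripper":0,"x":-0.0348,"y":-0.0207,"z":0,"twist":0},
    {"gripper":0,"x":-0.0348,"y":-0.0207,"z":0,"twist":0},
    {"gripper":0,"x":0,"y":0,"z":0,"twist":0},
    {"gripper":0,"x":0,"y":0,"z":0,"twist":0},
    {"gripper":0,"x":0,"y":0,"z":0,"twist":0},
  ],
)

```text
time_s: 8.65
tool_pos: [0.5305, 0.01, 0.2997]
eef_rot: [0.729, 0.685, 0.0, 0.0]
wrist_force: [0.5, -0.4, 0.1]
width: 1.0
gripper_force: 0.0
```

```bash
python3 - <<'E'
from h import *
import pickle
where(); d=grab('wrist','w3.png'); pickle.dump(d,open('w3.pkl','wb'))
E
```

```text
t 8.65 pos [0.5305 0.01   0.2997] psi -3.60 tilt [0.0005 0.0001] F [ 0.5 -0.4  0.1] w 1.000 gf 0.0 q6 0.04
```

play_rows(
  motion=[
    {"gripper":0,"x":-0.0374,"y":0.0024,"z":0,"twist":0},
    {"gripper":0,"x":-0.0374,"y":0.0024,"z":0,"twist":0},
    {"gripper":0,"x":-0.0374,"y":0.0024,"z":0,"twist":0},
    {"gripper":0,"x":-0.0374,"y":0.0024,"z":0,"twist":0},
    {"gripper":0,"x":0,"y":0,"z":0,"twist":0},
    {"gripper":0,"x":0,"y":0,"z":0,"twist":0},
    {"gripper":0,"x":0,"y":0,"z":0,"twist":0},
  ],
)

```text
time_s: 9.4
tool_pos: [0.5304, -0.1393, 0.2993]
eef_rot: [0.729, 0.685, -0.0, -0.0]
wrist_force: [-0.5, 0.4, 0.5]
width: 0.999
gripper_force: 0.0
```

```bash
python3 - <<'E'
from h import *
import pickle
where(); d=grab('wrist','w4.png'); pickle.dump(d,open('w4.pkl','wb'))
E
```

```text
t 9.40 pos [ 0.5304 -0.1393  0.2993] psi -3.55 tilt [-0.0004  0.0003] F [-0.5  0.4  0.5] w 0.999 gf 0.0 q6 -0.24
```

View pics/w3.png

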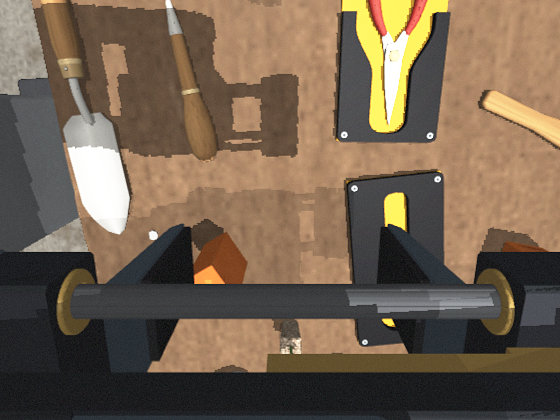

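View pics/w4.png

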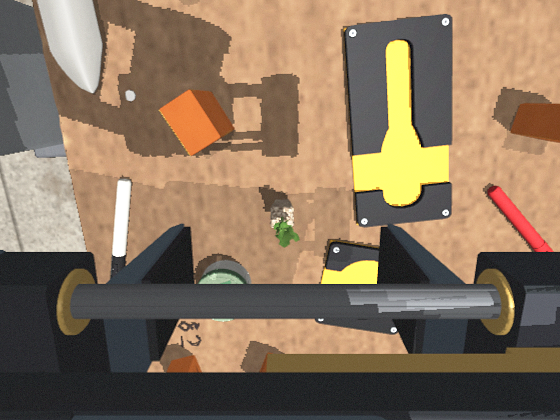

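Snips are seated in their cut-out, with the blade tip at (387,125) inside the yellow. In w3 the dibber's butt is near (203,159) and its tip near (168,3). In w4 the dibber pocket spans (398,42)-(403,205) and the carton top is near (188,120). I'll zoom on the dibber to get its edges.

```bash
python3 - <<'E'
from h import *
import pickle
np.set_printoptions(precision=4,suppress=True)
d=pickle.load(open('w3.pkl','rb')); c=d['image'][0:170,150:240,::-1]
cv2.imwrite('pics/crop.png',cv2.resize(c[90:170],None,fx=6,fy=6,interpolation=cv2.INTER_CUBIC))
H,S,V=hs(d); print('rows H,S,V at 60,130');
for r in (60,130): print([(u,H[r,u],S[r,u],V[r,u]) for u in range(168,226,5)])
w=pickle.load(open('w4.pkl','rb')); H,S,V=hs(w); yel=(H>=20)&(H<36)&(S>110)&(V>180)
profile(pts(w,box(yel,345,30,455,215),.004),np.array([.651,-.1415]),93.3)
o=(H>5)&(H<16)&(S>180)&(V>190); print([ (r[0],r[1],r[2],r[3],st[4]) for q,st,_ in comps(box(o,140,70,250,170),150) for r in [pca(w,q,.088)]])
print('plug b',onz(w,282,212,.03))
E
```

```text
rows H,S,V at 60,130
[(168, np.int64(14), np.int64(92), np.int64(97)), (173, np.int64(15), np.int64(99), np.int64(98)), (178, np.int64(15), np.int64(131), np.int64(146)), (183, np.int64(16), np.int64(127), np.int64(149)), (188, np.int64(13), np.int64(129), np.int64(113)), (193, np.int64(15), np.int64(97), np.int64(103)), (198, np.int64(12), np.int64(93), np.int64(90)), (203, np.int64(13), np.int64(95), np.int64(102)), (208, np.int64(13), np.int64(96), np.int64(101)), (213, np.int64(13), np.int64(104), np.int64(130)), (218, np.int64(14), np.int64(105), np.int64(183)), (223, np.int64(14), np.int64(100), np.int64(181))]
[(168, np.int64(15), np.int64(97), np.int64(108)), (173, np.int64(14), np.int64(97), np.int64(100)), (178, np.int64(14), np.int64(91), np.int64(107)), (183, np.int64(13), np.int64(102), np.int64(95)), (188, np.int64(15), np.int64(122), np.int64(146)), (193, np.int64(15), np.int64(123), np.int64(157)), (198, np.int64(15), np.int64(131), np.int64(154)), (203, np.int64(15), np.int64(132), np.int64(141)), (208, np.int64(17), np.int64(128), np.int64(129)), (213, np.int64(14),
[... 440 characters left out ...]
mid -0.0007 w 0.040
0.030: -0.0173..0.0155 mid -0.0009 w 0.033
0.040: -0.0137..0.0118 mid -0.0010 w 0.025
0.050: -0.0122..0.0101 mid -0.0010 w 0.022
0.060: -0.0118..0.0103 mid -0.0007 w 0.022
0.070: -0.0113..0.0097 mid -0.0008 w 0.021
0.080: -0.0119..0.0090 mid -0.0014 w 0.021
0.090: -0.0114..0.0093 mid -0.0010 w 0.021
0.100: -0.0119..0.0106 mid -0.0006 w 0.023
0.110: -0.0114..0.0090 mid -0.0012 w 0.020
0.120: -0.0100..0.0093 mid -0.0004 w 0.019
[(array([ 0.4565, -0.0772]), np.float64(117.45639234033594), (np.float64(-0.021924808430707668), np.float64(0.02142799079774027)), (np.float64(-0.014521682295489537), np.float64(0.01479601559675383)), np.int32(2028))]
plug b [ 0.5232 -0.1736  0.03  ]
```

View pics/crop.png

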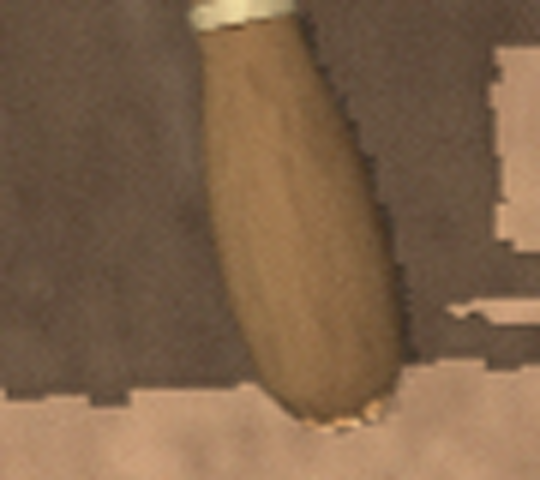

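Crop: bulb edges at cols 238 and 398 (row 250) and 205 and 352 (row 100), butt end at (335,425), all in 6x crop pixels offset (150,90).

```bash
python3 - <<'E'
from h import *
import pickle
np.set_printoptions(precision=4,suppress=True)
d=pickle.load(open('w3.pkl','rb'))
f=lambda x,y,z=.014:onz(d,150+x/6,90+y/6,z)[:2]
b=f(335,425,.012); A=f(318,250); B=f(278,100); print(b,A,B,'w',np.linalg.norm(f(238,250)-f(398,250)),np.linalg.norm(f(205,100)-f(352,100)))
tip=np.array([.432,.1797])
for p in (b,A,B): e=tip-p; print(np.linalg.norm(e),np.degrees(np.arctan2(e[1],e[0])))
e=(tip-b)/np.linalg.norm(tip-b); g=b+.033*e; print('bulb from butt',g,'from tip',tip-.117*e)
togo(g[0]+.0015,g[1],.09,np.degrees(np.arctan2(-e[0],e[1])))
E
```

```text
[0.4488 0.0294] [0.4499 0.059 ] [0.4463 0.0834] w 0.026552030215898408 0.0239734313908912
0.1512082230286189 96.39449990997781
0.12203777763674198 98.4475831332253
0.09737394465759315 98.45652389122269
bulb from butt [0.4452 0.0622] from tip [0.445  0.0634]
t 9.45 pos [ 0.5304 -0.1392  0.2994] psi -3.53 tilt [-0.0003  0.0002] F [ 0.4 -0.9  0.1] w 0.996 gf 0.0 q6 -0.24
now-axes [ 0.1959 -0.0959  0.2094] twist -9.92 after-twist-axes [ 0.2095 -0.0608  0.2094]
```

```bash
python3 - <<'E'
from h import *
togo(.4508,.0625,.081,8.2)
E
```

```text
t 9.45 pos [ 0.5304 -0.1392  0.2994] psi -3.53 tilt [-0.0003  0.0002] F [ 0.4 -0.9  0.1] w 0.996 gf 0.0 q6 -0.24
now-axes [ 0.1964 -0.0918  0.2184] twist -11.73 after-twist-axes [ 0.211  -0.05    0.2184]
```

play_rows(
  motion=[
    {"gripper":0,"x":0,"y":0,"z":0,"twist":-5.87},
    {"gripper":0,"x":0,"y":0,"z":0,"twist":-5.86},
    {"gripper":0,"x":0.0422,"y":-0.01,"z":0,"twist":0},
    {"gripper":0,"x":0.0422,"y":-0.01,"z":0,"twist":0},
    {"gripper":0,"x":0.0422,"y":-0.01,"z":0,"twist":0},
    {"gripper":0,"x":0.0422,"y":-0.01,"z":0,"twist":0},
    {"gripper":0,"x":0.0422,"y":-0.01,"z":0,"twist":0},
    {"gripper":0,"x":0,"y":0,"z":0.045,"twist":0},
    {"gripper":0,"x":0,"y":0,"z":0.045,"twist":0},
    {"gripper":0,"x":0,"y":0,"z":0.045,"twist":0},
    {"gripper":0,"x":0,"y":0,"z":0.035,"twist":0},
    {"gripper":0,"x":0,"y":0,"z":0,"twist":0},
  ],
)

```text
time_s: 10.65
tool_pos: [0.4483, 0.0621, 0.1261]
eef_rot: [0.655, 0.756, -0.003, -0.002]
wrist_force: [-0.9, 0.4, 0.7]
width: 0.999
gripper_force: 0.0
```

play_rows(
  motion=[
    {"gripper":0,"x":0,"y":0,"z":0,"twist":0},
  ],
)

```text
time_s: 10.75
tool_pos: [0.4508, 0.0621, 0.13]
eef_rot: [0.655, 0.756, -0.0, -0.0]
wrist_force: [-0.8, 1.0, 0.6]
width: 0.998
gripper_force: 0.0
```

```bash
python3 - <<'E'
from h import *
togo(.4508,.0625,.081,8.2)
E
```

```text
t 10.75 pos [0.4508 0.0621 0.13  ] psi 8.18 tilt [-0.0011 -0.0001] F [-0.8  1.   0.6] w 0.998 gf 0.0 q6 -0.06
now-axes [0.0004 0.0001 0.049 ] twist -0.02 after-twist-axes [0.0004 0.     0.049 ]
```

play_rows(
  motion=[
    {"gripper":0,"x":0,"y":0,"z":0.035,"twist":0},
    {"gripper":0,"x":0,"y":0,"z":0.014,"twist":0},
    {"gripper":0,"x":0,"y":0,"z":0,"twist":0},
    {"gripper":1,"x":0,"y":0,"z":0,"twist":0},
    {"gripper":1,"x":0,"y":0,"z":0,"twist":0},
    {"gripper":1,"x":0,"y":0,"z":0,"twist":0},
    {"gripper":1,"x":0,"y":0,"z":0,"twist":0},
    {"gripper":1,"x":0,"y":0,"z":0,"twist":0},
    {"gripper":1,"x":0,"y":0,"z":0,"twist":0},
    {"gripper":1,"x":0,"y":0,"z":0,"twist":0},
    {"gripper":1,"x":0,"y":0,"z":0,"twist":0},
    {"gripper":1,"x":0,"y":0,"z":0,"twist":0},
  ],
)

```text
time_s: 11.95
tool_pos: [0.4508, 0.0615, 0.0805]
eef_rot: [0.655, 0.755, -0.0, -0.0]
wrist_force: [0.9, 0.2, 0.2]
width: 0.238
gripper_force: 0.0
```

```bash
python3 - <<'E'
from h import *
togo(.651,-.1417,.085,3)
E
```

```text
t 11.95 pos [0.4508 0.0615 0.0805] psi 8.12 tilt [-0.0002 -0.    ] F [0.9 0.2 0.2] w 0.238 gf 0.0 q6 -0.06
now-axes [-0.2294  0.1695 -0.0046] twist 5.12 after-twist-axes [-0.2134  0.1893 -0.0045]
```

play_rows(
  motion=[
    {"gripper":1,"x":0,"y":0,"z":0,"twist":0},
    {"gripper":1,"x":0,"y":0,"z":0,"twist":0},
    {"gripper":1,"x":0,"y":0,"z":0,"twist":0},
    {"gripper":1,"x":0,"y":0,"z":-0.02,"twist":0},
    {"gripper":1,"x":0,"y":0,"z":-0.04,"twist":0},
    {"gripper":1,"x":0,"y":0,"z":-0.04,"twist":0},
    {"gripper":1,"x":0,"y":0,"z":-0.045,"twist":5.1},
    {"gripper":1,"x":0,"y":0,"z":0,"twist":0},
  ],
)

```text
time_s: 12.75
tool_pos: [0.4532, 0.0617, 0.2307]
eef_rot: [0.689, 0.725, 0.003, 0.003]
wrist_force: [-0.1, -0.0, -0.9]
width: 0.194
gripper_force: 30.0
```

play_rows(
  motion=[
    {"gripper":1,"x":-0.0305,"y":0.027,"z":0,"twist":0},
    {"gripper":1,"x":-0.0305,"y":0.027,"z":0,"twist":0},
    {"gripper":1,"x":-0.0305,"y":0.027,"z":0,"twist":0},
    {"gripper":1,"x":-0.0305,"y":0.027,"z":0,"twist":0},
    {"gripper":1,"x":-0.0305,"y":0.027,"z":0,"twist":0},
    {"gripper":1,"x":-0.0305,"y":0.027,"z":0,"twist":0},
    {"gripper":1,"x":-0.0305,"y":0.027,"z":0,"twist":0},
    {"gripper":1,"x":0,"y":0,"z":0,"twist":0},
    {"gripper":1,"x":0,"y":0,"z":0,"twist":0},
    {"gripper":1,"x":0,"y":0,"z":0,"twist":0},
  ],
)

```text
time_s: 13.75
tool_pos: [0.6499, -0.1411, 0.2246]
eef_rot: [0.688, 0.726, -0.0, -0.001]
wrist_force: [-0.5, -0.1, -0.7]
width: 0.195
gripper_force: 30.0
```

```bash
python3 - <<'E'
from h import *
import pickle
togo(.651,-.1417,.085,3)
d=grab('wrist','w5.png'); pickle.dump(d,open('w5.pkl','wb'))
E
```

```text
t 13.75 pos [ 0.6499 -0.1411  0.2246] psi 3.05 tilt [-0.0017  0.0005] F [-0.5 -0.1 -0.7] w 0.195 gf 30.0 q6 -0.30
now-axes [-0.0008  0.0013  0.1396] twist 0.05 after-twist-axes [-0.0007  0.0011  0.1396]
```

View pics/w5.png

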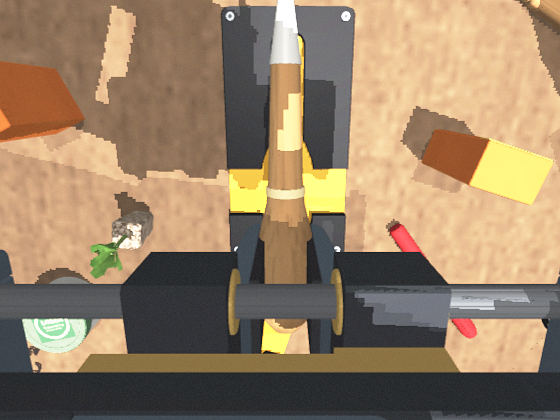

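Dibber is held along the tool axis, with its mid column at 286 at all rows. Insert screws are at (230,16), (346,16), (237,249) and (337,249). I'll check the pocket's lateral position from these.

```bash
python3 - <<'E'
from h import *
import pickle
np.set_printoptions(precision=4,suppress=True)
d=pickle.load(open('w5.pkl','rb')); s,M=where()
g=lambda u,v,z:((onz(d,u,v,z)-s['tool_pos'])@M)[:2]
print('screws',g(230,16,.012),g(346,16,.012),g(237,249,.012),g(337,249,.012))
print('channel ends',g(229,192,.004),g(347,192,.004))
z=s['tool_pos'][2]-.081+.014
print('dibber',(g(270,100,z)+g(302,100,z))/2,(g(266,195,z)+g(306,195,z))/2,'tip',g(286,0,z))
t=grab('top'); H,S,V=hs(t); yel=(H>=22)&(H<35)&(S>110)&(V>215)
E
```

```text
t 13.80 pos [ 0.65  -0.141  0.225] psi 3.06 tilt [-0.0012  0.0004] F [-0.3  0.9 -0.4] w 0.197 gf 30.0 q6 -0.30
screws [ 0.1349 -0.043 ] [0.135  0.0432] [-0.0512 -0.0441] [-0.0511  0.0435]
channel ends [-0.0018 -0.0503] [-0.0017  0.0513]
dibber [ 0.0752 -0.0016] [ 0.035  -0.0016] tip [ 0.1122 -0.0017]
```

play_rows(
  motion=[
    {"gripper":1,"x":-0.0005,"y":0.0015,"z":0.04,"twist":0},
    {"gripper":1,"x":0,"y":0,"z":0.04,"twist":0},
    {"gripper":1,"x":0,"y":0,"z":0.025,"twist":0},
    {"gripper":1,"x":0,"y":0,"z":0.012,"twist":0},
    {"gripper":1,"x":0,"y":0,"z":0.009,"twist":0},
    {"gripper":1,"x":0,"y":0,"z":0.007,"twist":0},
    {"gripper":1,"x":0,"y":0,"z":0.005,"twist":0},
    {"gripper":1,"x":0,"y":0,"z":0,"twist":0},
    {"gripper":1,"x":0,"y":0,"z":0,"twist":0},
  ],
)

```text
time_s: 14.75
tool_pos: [0.6527, -0.1423, 0.0882]
eef_rot: [0.688, 0.726, 0.0, 0.0]
wrist_force: [0.2, -0.1, 0.1]
width: 0.2
gripper_force: 30.0
```

```bash
python3 - <<'E'
from h import *
togo(.6513,-.1415,.085,3)
E
```

```text
t 14.75 pos [ 0.6527 -0.1423  0.0882] psi 3.02 tilt [ 0.0008 -0.0002] F [ 0.2 -0.1  0.1] w 0.200 gf 30.0 q6 -0.30
now-axes [ 0.0008 -0.0014  0.0032] twist 0.02 after-twist-axes [ 0.0008 -0.0014  0.0032]
```

play_rows(
  motion=[
    {"gripper":1,"x":0.0005,"y":-0.001,"z":0.003,"twist":0},
    {"gripper":1,"x":0,"y":0,"z":0,"twist":0},
    {"gripper":0,"x":0,"y":0,"z":0,"twist":0},
    {"gripper":0,"x":0,"y":0,"z":0,"twist":0},
    {"gripper":0,"x":0,"y":0,"z":0,"twist":0},
    {"gripper":0,"x":0,"y":0,"z":0,"twist":0},
    {"gripper":0,"x":0,"y":0,"z":0,"twist":0},
    {"gripper":0,"x":0,"y":0,"z":-0.04,"twist":0},
    {"gripper":0,"x":0,"y":0,"z":-0.045,"twist":0},
    {"gripper":0,"x":0,"y":0,"z":-0.045,"twist":0},
    {"gripper":0,"x":0,"y":0,"z":-0.045,"twist":0},
    {"gripper":0,"x":0,"y":0,"z":-0.04,"twist":0},
  ],
)

```text
time_s: 15.95
tool_pos: [0.6513, -0.1417, 0.302]
eef_rot: [0.688, 0.726, 0.0, 0.0]
wrist_force: [-0.1, 0.2, -0.1]
width: 0.994
gripper_force: 0.0
```

play_rows(
  motion=[
    {"gripper":0,"x":-0.0363,"y":-0.0263,"z":0,"twist":0},
    {"gripper":0,"x":-0.0363,"y":-0.0263,"z":0,"twist":0},
    {"gripper":0,"x":-0.0363,"y":-0.0263,"z":0,"twist":0},
    {"gripper":0,"x":-0.0363,"y":-0.0263,"z":0,"twist":0},
    {"gripper":0,"x":-0.0363,"y":-0.0263,"z":0,"twist":0},
    {"gripper":0,"x":0,"y":0,"z":0,"twist":7.6},
    {"gripper":0,"x":0,"y":0,"z":0,"twist":7.6},
    {"gripper":0,"x":0,"y":0,"z":0,"twist":0},
    {"gripper":0,"x":0,"y":0,"z":0,"twist":0},
    {"gripper":0,"x":0,"y":0,"z":0,"twist":0},
  ],
)

```text
time_s: 16.95
tool_pos: [0.5298, -0.3297, 0.2996]
eef_rot: [0.777, 0.63, 0.0, 0.0]
wrist_force: [-0.1, 0.5, -0.1]
width: 1.0
gripper_force: 0.0
```

```bash
python3 - <<'E'
from h import *
import pickle
where()
d=grab('wrist','w6.png'); pickle.dump(d,open('w6.pkl','wb'))
E
```

```text
t 16.95 pos [ 0.5298 -0.3297  0.2996] psi -11.97 tilt [ 0. -0.] F [-0.1  0.5 -0.1] w 1.000 gf 0.0 q6 -0.39
```

View pics/w6.png

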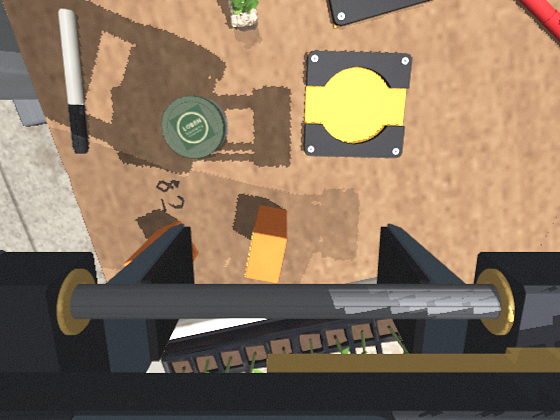

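The tin lid is at (194,127) and the round pocket at (356,105) with its channel horizontal. I'll measure both.

```bash
python3 - <<'E'
from h import *
import pickle
np.set_printoptions(precision=4,suppress=True)
d=pickle.load(open('w6.pkl','rb')); H,S,V=hs(d); print(hs(d)[0][127,170],S[127,170],V[127,170])
g=box((H>45)&(H<95)&(S>40),150,85,240,170); q=max(comps(g,300),key=lambda c:c[1][4])[0]
cn=cv2.findContours(q.astype(np.uint8),cv2.RETR_EXTERNAL,cv2.CHAIN_APPROX_NONE)[0][0][:,0]
W=np.array([onz(d,u,v,.034)[:2] for u,v in cn]).astype(np.float32); print('lid',cv2.minEnclosingCircle(W),cv2.fitEllipse(W))
yel=(H>=20)&(H<36)&(S>110)&(V>180); Y=box(yel,295,60,415,150)
r=pca(d,Y,.004); print('pocket',r)
profile(pts(d,Y,.004),r[0],r[1]-90 if r[1]>120 else r[1]+90,.01,(-.04,.04))
print('screws mid',np.mean([onz(d,u,v,.012)[:2] for u,v in ((314,58),(405,61),(309,154),(396,152))],0))
E
```

```text
48 42 135
lid ((0.4534638226032257, -0.26291370391845703), 0.02952541597187519) ((0.4542580246925354, -0.2622392773628235), (0.05527039244771004, 0.05725102499127388), 54.16173553466797)
pocket (array([ 0.6103, -0.2758]), np.float64(167.0611761261923), (np.float64(-0.05007116834748112), np.float64(0.04960528624175275)), (np.float64(-0.035776065711198256), np.float64(0.0371598058217054)), np.float64(-2.4015312615557047e-07))
t range -0.0372 0.0358
-0.040: -0.0114..0.0071 mid -0.0021 w 0.019
-0.030: -0.0263..0.0258 mid -0.0002 w 0.052
-0.020: -0.0491..0.0497 mid 0.0003 w 0.099
-0.010: -0.0494..0.0498 mid 0.0002 w 0.099
0.000: -0.0496..0.0498 mid 0.0001 w 0.099
0.010: -0.0490..0.0498 mid 0.0004 w 0.099
0.020: -0.0285..0.0289 mid 0.0002 w 0.057
0.030: -0.0172..0.0182 mid 0.0005 w 0.035
screws mid [ 0.6099 -0.2785]
```

```bash
python3 - <<'E'
from h import *
togo(.4552,-.2622,.088,-12.9)
E
```

```text
t 17.00 pos [ 0.5298 -0.3296  0.2995] psi -12.01 tilt [-0. -0.] F [ 0.6 -0.1  0.5] w 1.002 gf 0.0 q6 -0.38
now-axes [ 0.0504 -0.087   0.2115] twist 0.89 after-twist-axes [ 0.0491 -0.0878  0.2115]
```

play_rows(
  motion=[
    {"gripper":0,"x":0,"y":0,"z":0,"twist":0.9},
    {"gripper":0,"x":0.0164,"y":-0.0293,"z":0,"twist":0},
    {"gripper":0,"x":0.0164,"y":-0.0293,"z":0,"twist":0},
    {"gripper":0,"x":0.0163,"y":-0.0292,"z":0,"twist":0},
    {"gripper":0,"x":0,"y":0,"z":0.045,"twist":0},
    {"gripper":0,"x":0,"y":0,"z":0.045,"twist":0},
    {"gripper":0,"x":0,"y":0,"z":0.045,"twist":0},
    {"gripper":0,"x":0,"y":0,"z":0.025,"twist":0},
    {"gripper":0,"x":0,"y":0,"z":0,"twist":0},
    {"gripper":0,"x":0,"y":0,"z":0,"twist":0},
    {"gripper":0,"x":0,"y":0,"z":0,"twist":0},
  ],
)

```text
time_s: 18.1
tool_pos: [0.4561, -0.2627, 0.1412]
eef_rot: [0.783, 0.622, 0.0, 0.001]
wrist_force: [1.0, 0.0, 0.8]
width: 0.997
gripper_force: 0.0
```

```bash
python3 - <<'E'
from h import *
togo(.4552,-.2622,.088,-12.9)
E
```

```text
t 18.10 pos [ 0.4561 -0.2627  0.1412] psi -13.07 tilt [ 0.0021 -0.0013] F [1.  0.  0.8] w 0.997 gf 0.0 q6 -0.34
now-axes [ 0.0003 -0.0011  0.0532] twist -0.17 after-twist-axes [ 0.0003 -0.001   0.0532]
```

play_rows(
  motion=[
    {"gripper":0,"x":0,"y":-0.0005,"z":0.04,"twist":0},
    {"gripper":0,"x":0,"y":0,"z":0.013,"twist":0},
    {"gripper":0,"x":0,"y":0,"z":0,"twist":0},
    {"gripper":1,"x":0,"y":0,"z":0,"twist":0},
    {"gripper":1,"x":0,"y":0,"z":0,"twist":0},
    {"gripper":1,"x":0,"y":0,"z":0,"twist":0},
    {"gripper":1,"x":0,"y":0,"z":0,"twist":0},
    {"gripper":1,"x":0,"y":0,"z":0,"twist":0},
    {"gripper":1,"x":0,"y":0,"z":0,"twist":0},
  ],
)

```text
time_s: 19.0
tool_pos: [0.455, -0.2623, 0.087]
eef_rot: [0.783, 0.622, 0.0, 0.0]
wrist_force: [-1.6, 0.1, 7.8]
width: 0.635
gripper_force: 30.0
```

```bash
python3 - <<'E'
from h import *
togo(.612,-.277,.092,-12.9)
E
```

```text
t 19.00 pos [ 0.455  -0.2623  0.087 ] psi -13.07 tilt [ 0.0005 -0.0003] F [-1.6  0.1  7.8] w 0.635 gf 30.0 q6 -0.34
now-axes [ 0.0211  0.1563 -0.0049] twist -0.17 after-twist-axes [ 0.0207  0.1564 -0.005 ]
```

play_rows(
  motion=[
    {"gripper":1,"x":0,"y":0,"z":-0.03,"twist":0},
    {"gripper":1,"x":0,"y":0,"z":-0.04,"twist":0},
    {"gripper":1,"x":0,"y":0,"z":-0.03,"twist":0},
    {"gripper":1,"x":0.0053,"y":0.0391,"z":0,"twist":0},
    {"gripper":1,"x":0.0053,"y":0.0391,"z":0,"twist":0},
    {"gripper":1,"x":0.0053,"y":0.0391,"z":0,"twist":0},
    {"gripper":1,"x":0.0053,"y":0.0391,"z":0,"twist":0},
    {"gripper":1,"x":0,"y":0,"z":0,"twist":0},
    {"gripper":1,"x":0,"y":0,"z":0.03,"twist":0},
    {"gripper":1,"x":0,"y":0,"z":0.03,"twist":0},
    {"gripper":1,"x":0,"y":0,"z":0.018,"twist":0},
    {"gripper":1,"x":0,"y":0,"z":0,"twist":0},
  ],
)

```text
time_s: 20.2
tool_pos: [0.6102, -0.2762, 0.1061]
eef_rot: [0.783, 0.622, -0.001, -0.002]
wrist_force: [0.2, 0.1, -1.0]
width: 0.634
gripper_force: 30.0
```

play_rows(
  motion=[
    {"gripper":1,"x":0,"y":0,"z":0,"twist":0},
    {"gripper":1,"x":0,"y":0,"z":0,"twist":0},
  ],
)

```text
time_s: 20.4
tool_pos: [0.6125, -0.2772, 0.11]
eef_rot: [0.783, 0.622, 0.0, 0.001]
wrist_force: [-0.3, 0.1, -1.4]
width: 0.632
gripper_force: 30.0
```

```bash
python3 - <<'E'
from h import *
togo(.612,-.277,.091,-12.9)
E
```

```text
t 20.40 pos [ 0.6125 -0.2772  0.11  ] psi -13.08 tilt [ 0.0017 -0.0008] F [-0.3  0.1 -1.4] w 0.632 gf 30.0 q6 -0.23
now-axes [ 0.0001 -0.0006  0.019 ] twist -0.18 after-twist-axes [ 0.0001 -0.0005  0.019 ]
```

play_rows(
  motion=[
    {"gripper":1,"x":0,"y":0,"z":0.009,"twist":0},
    {"gripper":1,"x":0,"y":0,"z":0.006,"twist":0},
    {"gripper":1,"x":0,"y":0,"z":0.0035,"twist":0},
    {"gripper":1,"x":0,"y":0,"z":0,"twist":0},
    {"gripper":1,"x":0,"y":0,"z":0,"twist":0},
  ],
)

```text
time_s: 20.9
tool_pos: [0.6118, -0.2768, 0.0903]
eef_rot: [0.783, 0.622, -0.0, -0.0]
wrist_force: [-3.9, 1.3, 8.2]
width: 0.63
gripper_force: 30.0
```

play_rows(
  motion=[
    {"gripper":0,"x":0,"y":0,"z":0,"twist":0},
    {"gripper":0,"x":0,"y":0,"z":0,"twist":0},
    {"gripper":0,"x":0,"y":0,"z":0,"twist":0},
    {"gripper":0,"x":0,"y":0,"z":0,"twist":0},
    {"gripper":0,"x":0,"y":0,"z":0,"twist":0},
    {"gripper":0,"x":0,"y":0,"z":-0.04,"twist":0},
    {"gripper":0,"x":0,"y":0,"z":-0.045,"twist":0},
    {"gripper":0,"x":0,"y":0,"z":-0.045,"twist":0},
    {"gripper":0,"x":0,"y":0,"z":-0.045,"twist":0},
    {"gripper":0,"x":0,"y":0,"z":-0.035,"twist":0},
    {"gripper":0,"x":0,"y":0,"z":0,"twist":0},
  ],
)

```text
time_s: 22.0
tool_pos: [0.6136, -0.2776, 0.3058]
eef_rot: [0.783, 0.622, 0.002, 0.004]
wrist_force: [0.8, 0.1, -0.2]
width: 1.0
gripper_force: 0.0
```

play_rows(
  motion=[
    {"gripper":0,"x":0,"y":0,"z":0,"twist":-8.18},
    {"gripper":0,"x":0,"y":0,"z":0,"twist":-8.18},
    {"gripper":0,"x":0,"y":0,"z":0,"twist":-8.18},
    {"gripper":0,"x":0,"y":0,"z":0,"twist":-8.18},
    {"gripper":0,"x":0,"y":0,"z":0,"twist":-8.18},
    {"gripper":0,"x":0,"y":0,"z":0,"twist":0},
  ],
)

```text
time_s: 22.6
tool_pos: [0.6116, -0.2767, 0.2991]
eef_rot: [0.515, 0.857, -0.0, -0.001]
wrist_force: [0.3, 0.5, 0.1]
width: 0.998
gripper_force: 0.0
```

```bash
python3 - <<'E'
from h import *
togo(.458,-.0785,.125,27.8)
grab('top','t1.png')
E
```

```text
t 22.60 pos [ 0.6116 -0.2767  0.2991] psi 27.96 tilt [-0.0009  0.0004] F [0.3 0.5 0.1] w 0.998 gf 0.0 q6 -0.95
now-axes [ 0.247  -0.0426  0.1743] twist 0.16 after-twist-axes [ 0.247  -0.0434  0.1741]
```

play_rows(
  motion=[
    {"gripper":0,"x":0.0412,"y":-0.0071,"z":0,"twist":0},
    {"gripper":0,"x":0.0412,"y":-0.0071,"z":0,"twist":0},
    {"gripper":0,"x":0.0412,"y":-0.0071,"z":0,"twist":0},
    {"gripper":0,"x":0.0412,"y":-0.0071,"z":0,"twist":0},
    {"gripper":0,"x":0.0411,"y":-0.0071,"z":0,"twist":0},
    {"gripper":0,"x":0.0411,"y":-0.0071,"z":0,"twist":0},
    {"gripper":0,"x":0,"y":0,"z":0.045,"twist":0.16},
    {"gripper":0,"x":0,"y":0,"z":0.045,"twist":0},
    {"gripper":0,"x":0,"y":0,"z":0,"twist":0},
    {"gripper":0,"x":0,"y":0,"z":0,"twist":0},
    {"gripper":0,"x":0,"y":0,"z":0,"twist":0},
  ],
)

```text
time_s: 23.75
tool_pos: [0.46, -0.0786, 0.2118]
eef_rot: [0.518, 0.855, 0.0, 0.001]
wrist_force: [0.2, -0.2, -0.6]
width: 1.001
gripper_force: 0.0
```

```bash
python3 - <<'E'
from h import *
togo(.458,-.0785,.125,27.8)
E
```

```text
t 23.75 pos [ 0.46   -0.0786  0.2118] psi 27.57 tilt [ 0.002  -0.0004] F [ 0.2 -0.2 -0.6] w 1.001 gf 0.0 q6 -0.70
now-axes [ 0.0011 -0.0018  0.0868] twist -0.23 after-twist-axes [ 0.001  -0.0017  0.0868]
```

View pics/t1.png

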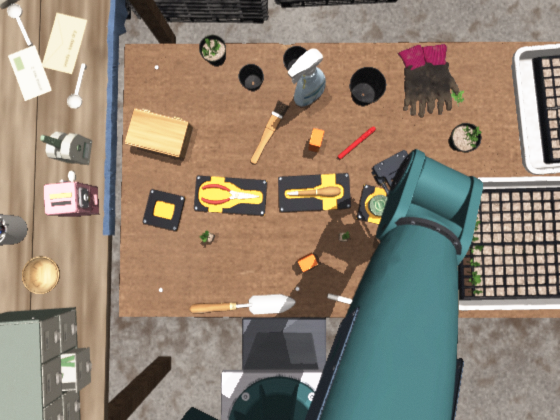

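The top view shows the snips, dibber and tin (375,206) in their inserts, and both plugs upright at (207,237) and (343,237). Next I grasp the carton.

play_rows(
  motion=[
    {"gripper":0,"x":0.0005,"y":-0.001,"z":0.04,"twist":0},
    {"gripper":0,"x":0,"y":0,"z":0.035,"twist":0},
    {"gripper":0,"x":0,"y":0,"z":0.012,"twist":0},
    {"gripper":0,"x":0,"y":0,"z":0,"twist":0},
    {"gripper":1,"x":0,"y":0,"z":0,"twist":0},
    {"gripper":1,"x":0,"y":0,"z":0,"twist":0},
    {"gripper":1,"x":0,"y":0,"z":0,"twist":0},
    {"gripper":1,"x":0,"y":0,"z":0,"twist":0},
    {"gripper":1,"x":0,"y":0,"z":0,"twist":0},
    {"gripper":1,"x":0,"y":0,"z":0,"twist":0},
    {"gripper":1,"x":0,"y":0,"z":0,"twist":0},
    {"gripper":1,"x":0,"y":0,"z":0,"twist":0},
  ],
)

```text
time_s: 24.95
tool_pos: [0.4578, -0.0783, 0.123]
eef_rot: [0.518, 0.856, -0.0, -0.0]
wrist_force: [0.5, -0.1, 1.0]
width: 0.331
gripper_force: 0.7
```

play_rows(
  motion=[
    {"gripper":1,"x":0,"y":0,"z":0,"twist":0},
    {"gripper":1,"x":0,"y":0,"z":0,"twist":0},
    {"gripper":1,"x":0,"y":0,"z":0,"twist":0},
  ],
)

```text
time_s: 25.25
tool_pos: [0.4577, -0.0783, 0.123]
eef_rot: [0.518, 0.856, -0.0, -0.0]
wrist_force: [0.6, 0.5, -0.3]
width: 0.323
gripper_force: 30.0
```

```bash
python3 - <<'E'
from h import *
togo(.600,.3253,.129,-13.6)
E
```

```text
t 25.25 pos [ 0.4577 -0.0783  0.123 ] psi 27.67 tilt [-0.0001  0.    ] F [ 0.6  0.5 -0.3] w 0.323 gf 30.0 q6 -0.70
now-axes [ 0.2914  0.3134 -0.006 ] twist 41.27 after-twist-axes [ 0.4257  0.0434 -0.006 ]
```

play_rows(
  motion=[
    {"gripper":1,"x":0,"y":0,"z":-0.025,"twist":0},
    {"gripper":1,"x":0,"y":0,"z":-0.04,"twist":0},
    {"gripper":1,"x":0,"y":0,"z":-0.04,"twist":0},
    {"gripper":1,"x":0,"y":0,"z":-0.035,"twist":0},
    {"gripper":1,"x":0,"y":0,"z":0,"twist":8.25},
    {"gripper":1,"x":0,"y":0,"z":0,"twist":8.25},
    {"gripper":1,"x":0,"y":0,"z":0,"twist":8.25},
    {"gripper":1,"x":0,"y":0,"z":0,"twist":8.25},
    {"gripper":1,"x":0,"y":0,"z":0,"twist":8.25},
    {"gripper":1,"x":0,"y":0,"z":0,"twist":0},
  ],
)

```text
time_s: 26.25
tool_pos: [0.4577, -0.0783, 0.263]
eef_rot: [0.787, 0.618, -0.0, -0.0]
wrist_force: [0.6, -1.4, 0.4]
width: 0.33
gripper_force: 30.0
```

play_rows(
  motion=[
    {"gripper":1,"x":0.03,"y":0.003,"z":0,"twist":0},
    {"gripper":1,"x":0.0441,"y":0.0045,"z":0,"twist":0},
    {"gripper":1,"x":0.0441,"y":0.0045,"z":0,"twist":0},
    {"gripper":1,"x":0.0441,"y":0.0045,"z":0,"twist":0},
    {"gripper":1,"x":0.0441,"y":0.0045,"z":0,"twist":0},
    {"gripper":1,"x":0.0441,"y":0.0045,"z":0,"twist":0},
    {"gripper":1,"x":0.0441,"y":0.0045,"z":0,"twist":0},
    {"gripper":1,"x":0.0441,"y":0.0045,"z":0,"twist":0},
    {"gripper":1,"x":0.0441,"y":0.0045,"z":0,"twist":0},
    {"gripper":1,"x":0.0429,"y":0.0044,"z":0,"twist":0},
    {"gripper":1,"x":0,"y":0,"z":0,"twist":0},
    {"gripper":1,"x":0,"y":0,"z":0,"twist":0},
  ],
)

```text
time_s: 27.45
tool_pos: [0.5996, 0.3258, 0.2624]
eef_rot: [0.784, 0.62, -0.0, -0.0]
wrist_force: [-0.6, -0.7, -0.8]
width: 0.325
gripper_force: 30.0
```

play_rows(
  motion=[
    {"gripper":1,"x":0,"y":0,"z":0,"twist":0},
    {"gripper":1,"x":0,"y":0,"z":0,"twist":0},
  ],
)

```text
time_s: 27.65
tool_pos: [0.5997, 0.3242, 0.263]
eef_rot: [0.786, 0.619, -0.0, -0.0]
wrist_force: [-0.0, 0.4, -0.1]
width: 0.328
gripper_force: 30.0
```

```bash
python3 - <<'E'
from h import *
togo(.600,.3253,.127,-13.6)
grab('wrist','w7.png')
E
```

```text
t 27.65 pos [0.5997 0.3242 0.263 ] psi -13.57 tilt [-0.0003 -0.0002] F [-0.   0.4 -0.1] w 0.328 gf 30.0 q6 0.70
now-axes [1.10e-03 1.00e-04 1.36e-01] twist 0.03 after-twist-axes [0.0011 0.     0.136 ]
```

View pics/w7.png

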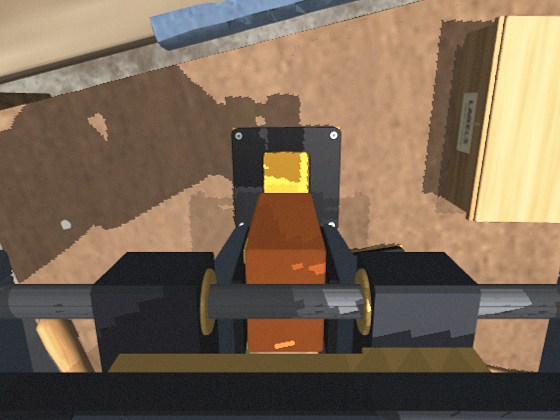

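The carton is held square to the pocket: carton bottom at cols 257-313, pocket at cols 264-309. I'll lower it in.

play_rows(
  motion=[
    {"gripper":1,"x":0.0007,"y":0,"z":0.04,"twist":0},
    {"gripper":1,"x":0,"y":0,"z":0.04,"twist":0},
    {"gripper":1,"x":0,"y":0,"z":0.025,"twist":0},
    {"gripper":1,"x":0,"y":0,"z":0.01,"twist":0},
    {"gripper":1,"x":0,"y":0,"z":0,"twist":0},
    {"gripper":1,"x":0,"y":0,"z":0,"twist":0},
    {"gripper":1,"x":0,"y":0,"z":0.008,"twist":0},
    {"gripper":1,"x":0,"y":0,"z":0.006,"twist":0},
    {"gripper":1,"x":0,"y":0,"z":0.004,"twist":0},
    {"gripper":1,"x":0,"y":0,"z":0,"twist":0},
    {"gripper":1,"x":0,"y":0,"z":0,"twist":0},
  ],
)

```text
time_s: 28.8
tool_pos: [0.6001, 0.326, 0.13]
eef_rot: [0.786, 0.619, -0.0, -0.0]
wrist_force: [-0.3, -0.3, -0.4]
width: 0.327
gripper_force: 30.0
```

```bash
python3 - <<'E'
from h import *
togo(.600,.3253,.127,-13.6)
E
```

```text
t 28.80 pos [0.6001 0.326  0.13  ] psi -13.58 tilt [-0.0001 -0.0001] F [-0.3 -0.3 -0.4] w 0.327 gf 30.0 q6 0.70
now-axes [-0.0007  0.0001  0.003 ] twist 0.02 after-twist-axes [-0.0007  0.0001  0.003 ]
```

play_rows(
  motion=[
    {"gripper":1,"x":0,"y":0,"z":0.003,"twist":0},
    {"gripper":1,"x":0,"y":0,"z":0,"twist":0},
    {"gripper":1,"x":0,"y":0,"z":0,"twist":0},
    {"gripper":0,"x":0,"y":0,"z":0,"twist":0},
    {"gripper":0,"x":0,"y":0,"z":0,"twist":0},
    {"gripper":0,"x":0,"y":0,"z":0,"twist":0},
    {"gripper":0,"x":0,"y":0,"z":0,"twist":0},
    {"gripper":0,"x":0,"y":0,"z":0,"twist":0},
    {"gripper":0,"x":0,"y":0,"z":0,"twist":0},
    {"gripper":0,"x":0,"y":0,"z":0,"twist":0},
  ],
)

```text
time_s: 29.8
tool_pos: [0.6001, 0.326, 0.127]
eef_rot: [0.786, 0.619, -0.0, -0.0]
wrist_force: [-0.0, 1.2, 0.0]
width: 0.91
gripper_force: 0.0
```

play_rows(
  motion=[
    {"gripper":0,"x":0,"y":0,"z":-0.03,"twist":0},
    {"gripper":0,"x":0,"y":0,"z":-0.045,"twist":0},
    {"gripper":0,"x":0,"y":0,"z":-0.045,"twist":0},
    {"gripper":0,"x":0,"y":0,"z":-0.045,"twist":0},
    {"gripper":0,"x":-0.045,"y":0,"z":0,"twist":0},
    {"gripper":0,"x":-0.045,"y":0,"z":0,"twist":0},
    {"gripper":0,"x":-0.045,"y":0,"z":0,"twist":0},
    {"gripper":0,"x":0,"y":0,"z":0,"twist":0},
    {"gripper":0,"x":0,"y":0,"z":0,"twist":0},
    {"gripper":0,"x":0,"y":0,"z":0,"twist":0},
  ],
)

```text
time_s: 30.8
tool_pos: [0.5688, 0.1954, 0.2922]
eef_rot: [0.786, 0.619, 0.0, 0.0]
wrist_force: [-0.2, 0.2, 0.9]
width: 0.997
gripper_force: 0.0
```

```bash
python3 - <<'E'
from h import *
where()
w=grab('wrist'); s=grab('side')
cv2.imwrite('pics/final.png',np.vstack([cv2.resize(w['image'][0:240,150:560],(800,300))[:,:,::-1] if 0 else cv2.resize(w['image'][0:230,100:560],(600,300))[:,:,::-1],cv2.resize(s['image'][140:310,180:420],(600,300),interpolation=cv2.INTER_CUBIC)[:,:,::-1]]))
E
```

```text
t 30.80 pos [0.5688 0.1954 0.2922] psi -13.57 tilt [0.0005 0.0002] F [-0.2  0.2  0.9] w 0.997 gf 0.0 q6 0.53
```

View pics/final.png

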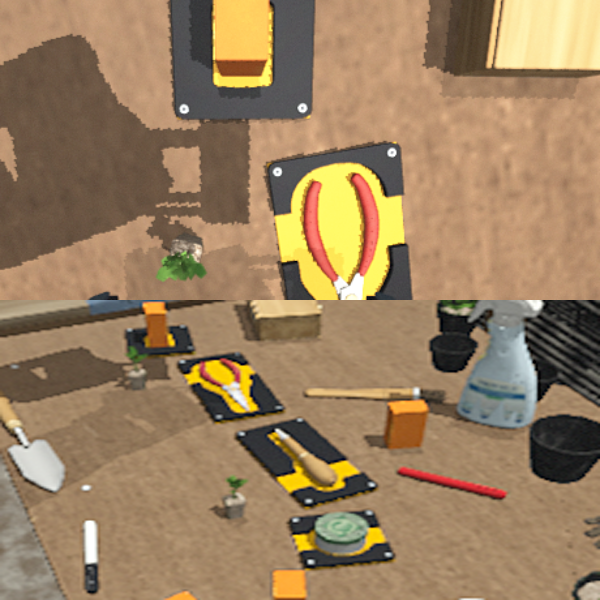

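The carton, snips and tin are seated and both plugs stand. I'll use the last picture for a close look at the dibber and tin.

play_rows(
  motion=[
    {"gripper":0,"x":-0.0429,"y":0.0169,"z":0,"twist":0},
    {"gripper":0,"x":-0.0429,"y":0.0169,"z":0,"twist":0},
    {"gripper":0,"x":-0.0429,"y":0.0169,"z":0,"twist":0},
    {"gripper":0,"x":-0.0429,"y":0.0169,"z":0,"twist":0},
    {"gripper":0,"x":-0.0429,"y":0.0169,"z":0,"twist":0},
    {"gripper":0,"x":-0.0429,"y":0.0169,"z":0,"twist":0},
    {"gripper":0,"x":-0.0429,"y":0.0169,"z":0,"twist":0},
    {"gripper":0,"x":-0.0429,"y":0.0169,"z":0,"twist":0},
    {"gripper":0,"x":0,"y":0,"z":0,"twist":0},
    {"gripper":0,"x":0,"y":0,"z":0,"twist":0},
    {"gripper":0,"x":0,"y":0,"z":0,"twist":0},
  ],
)

```text
time_s: 32.0
tool_pos: [0.6193, -0.1694, 0.2917]
eef_rot: [0.785, 0.619, -0.0, -0.0]
wrist_force: [-0.4, 0.1, 0.8]
width: 1.001
gripper_force: 0.0
```

```bash
python3 - <<'E'
from h import *
where()
w=grab('wrist'); s=grab('side')
a=cv2.resize(w['image'][0:280,150:430],(500,500)); b=cv2.resize(s['image'][200:300,265:345],(300,375),interpolation=cv2.INTER_CUBIC)
o=np.zeros((500,800,3),np.uint8); o[:,:500]=a; o[:375,500:]=b
cv2.imwrite('pics/final2.png',o[:,:,::-1])
E
```

```text
t 32.00 pos [ 0.6193 -0.1694  0.2917] psi -13.53 tilt [-0.0006  0.0004] F [-0.4  0.1  0.8] w 1.001 gf 0.0 q6 -0.07
```

View pics/final2.png

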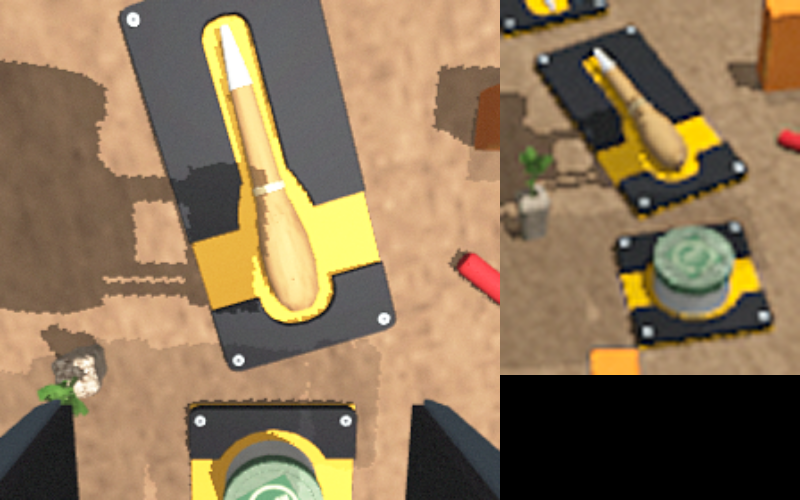

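The dibber lies inside its cut-out (tip at (222,28), butt at (297,308)) with yellow all round it. The tin sits flat in its round hole and the plug is upright.

```bash
python3 -c "
from h import *
print(ticket.finish_job())"
```

```text
the job is handed in; nothing more can be done
None
```

I put the snips, dibber, tin and carton back in their cut-outs in the order asked and let go of everything; both plugs are still standing, and I handed the job in after 32 s of the 102 s.

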